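Find the rattling parts case and hold it out

TASK

One of the three sealed blue parts cases has a steel ball loose inside; the other two weigh about the same but are packed tight and do not rattle. First, before any case is lifted, swing the orange hasp that stands open on one of them shut, fully down into its catch; then shake or rock the cases in the gripper to find the one that rattles, and finish holding that one in the gripper, level and still, about 15 cm above the middle of the green hand-over pad. The other two must stay or be set back upright on the bench, let go, and the other things on the bench are to be left alone.

Things in the scene. Friction and masses are not known exactly. Their poses are not given: they have to be found in the camera images.
- case_a: closed blue hollow case, 120 (x) x 54 (y) x 54 (z) mm, 59 with the orange strap hasp lying on its top from the +x end (the end away from the robot) to a steel catch at the middle. Origin: centre of the underside, z up, x along the long side, yaw within 0.4 rad of world x. Grip it across y. 0.26 to 0.34 kg with its contents, which cannot be seen.
- case_b: as case_a in size, frame and weight; its hasp is the one that starts open. In each case is either a loose 32 mm, 135 g steel ball, free to roll 80 mm along x (about 14 mm across y), or a tight 135 g core at the middle that cannot move. Exactly one of the three has the loose ball; drawn anew each time. Tipped 0.3 rad, the ball rolls to that end (0.1 Nm end to end).
- case_c: as case_a in every way, its hasp closed too
- hasp (a joint): hinge of case_b's open orange strap (4 mm thick, 22 wide, 15 g). 0 rad = flat on the case top in its catch (a stop, no snap); grows as the strap swings up and over towards the case's +x end: 1.57 upright, 2.2 leaning back as far as it goes. Starts at 1.4 to 2.1. Slightly stiff (0.008 Nm): it stays where it is left, so push it over and press it down.
- hasp_hinge (a point): hinge axis of that hasp: in case_b's frame at x +50, y 0, z 57 mm, the axis along y; the point turns with the strap
- hasp_tip (a point): free end of that strap, 44 mm from the hinge, mid thickness; closed, it lies at x +6, z 57 mm in case_b's frame, between two small steel cheeks (10 mm long, tops 59 mm high, level with the strap's top)
- pad: fixed green hand-over pad with a thin white square outline, 110 x 110 x 3 mm flat on the bench beyond the cases; origin: centre of its underside
- screwdriver: bystander: loose screwdriver lying to the robot's left; leave alone
- wrench: bystander: loose steel wrench lying to the robot's right; leave alone
- motor: bystander: dark steel motor, 42 mm across, 64 mm high with its shaft, standing far left of the pad; origin: centre of underside; leave alone
- link: bystander: aluminium arm link with round holes, 170 x 34 x 36 mm, on the left; origin: centre of underside; leave alone
- pulley: bystander: red pulley, 56 mm across, 14 mm thick, lying flat far right of the pad; origin: centre of underside; leave alone
- hardware_pot: bystander: black plastic pot, 70 mm across, 50 mm high, on the right; origin: centre of underside; leave alone
Things that resemble listed ones, but are neither listed nor needed, are in the scene too. What is meant by the pad is not red, and is the smaller of those in its own colour.

How it is judged:
By the outcome, as a careful person would: the job done as asked, in the order asked, and still so for the second after the job is handed in, while the arm keeps its last pose, push and grip.
It also fails if it takes over 72 s, if anything falls off the work surface, if the arm or the gripper's body presses on something with over 40 N, if the wrist force passes 120 N, or if a joint passes its speed limit or range.

ROBOT

A 6-joint arm with a two-finger parallel gripper is mounted at the origin on the work surface. World frame = base frame: x ahead of the robot, y to its left, z up, the work surface at z = 0. Lengths are in mm, angles in rad, forces in N, time in s.
With the tool pointing down it reaches from about 275 to 750 mm from the base axis. Payload 10.2 kg.
Tool frame: the origin (TCP) lies midway between the tips of the shut fingers; the grasp point (between the pads) lies 19 mm behind it; z points along the fingers, y is the direction in which the jaws open and shut (so a half turn about z gives the same grasp; the last joint's range is limited). The gripper opens to 85 mm and grips with 20 to 120 N. Pads are 22 mm wide; open, the fingers measure 114 mm over their backs; the gripper's body (76 mm by 85 mm) begins 54 mm behind the grasp point. The pads swing forward as they close: fully open they stand 13 mm farther back than shut.
Start: joints at [-1.379, 0.313, 1.498, -0, 1.331, -0.223], TCP at [211.567, -480.49, 231.294] pointing down, gripper open.
Joint ranges: [-2.94, 2.94], [-0.97, 2.17], [0.19, 2.56], [-1.23, 4.37], [0.02, 3.11], [-2.88, 2.88]. Speed limits (rad/s): [2.39, 2.39, 3.01, 3.14, 3.14, 3.14].

INTERFACE

Orientations are given as a unit quaternion [w, x, y, z].
In Python, from rig import sense, capture, finish_job, search_frame, trace gives the robot as it stands.
- The arm moves only by the tool arm_command, never from a script. Its argument "steps" is one flat list of numbers, 5 for each row, row after row: the shift along the world's x, y, z in units of 50 mm (1.0 is 50 mm), then the turn about the world's z in units of 5 degrees (1.0 is 5 degrees), then the opening in per cent of the stroke, from 0 (shut) to 100 (fully open). In form: [dx, dy, dz, twist, fingers, dx, dy, dz, twist, fingers, ...]. A call has 1 to 5 rows; each row shifts and turns the commanded pose from where the row before left it; what a row does not reach is not made up. A row lasts 1/8 s, in which the tool goes at most 62.5 mm and 10.7 degrees, less where a joint would pass 70% of its speed; a pose out of reach is approached as far as the arm can. A call is refused whole if a number of a shift passes 1 or a number of a turn 1, either way. A call with a gripper value outside its range is refused whole. The fingers move at their own pace and stop on an object; "grip_force" is the grip in N (left out, the last holds). Time passes only in rows, so rows that do not move let the fingers close. It gives the time, the measured TCP pose, the force and the opening at its end, in the units of the state.
- sense(): the state, without advancing time (a new reading comes with each control period).
- capture(name): name is "scene" or "top" or "wrist"; returns a dict with "frame" (420x560x3 uint8, blue, green, red), "fov_y" (degrees; the focal length in pixels is half the picture's height over the tangent of half this angle, whatever the lens; pixels are square), "cx", "cy" (the principal point, pixels), "extrinsics" (4x4, takes a point from world to camera coordinates). Camera axes: x right, y down, z forward; pixel columns grow to the right and rows downward; lengths in mm; the calibration is good to about 2 mm. A picture is of the moment at which its call begins. There is no depth.
- finish_job(): hands the job in, once; it reports no verdict.
Trained networks look in a picture, given as the dict that the camera call returned (one of the last four; its "shot" number tells which), for a name from the list of things; names that differ only in an ending like _2 or _b are one class to them, and where a whole thing is asked for, a point or a joint stands for the part that bears it (a point fixed in the world has none). Each returns a list of dicts, best first, with "score" (0 to 1); they miss things now and then, are a little off and sometimes report something else, mostly with a low value. They report only what shows in the picture. A call takes as long as a camera call. They do not tell look-alikes from the thing itself.
- search_frame(picture, target): "point" ([x, y, z] in mm, in world coordinates, good to about 4 mm: the middle of the surface that is visible of it).
- trace(picture, target): "mask" (420x560 bool, what is visible of it).
The state is a dict: "time_s": time; "joints": joint angles; "dq": joint speeds; "tau": joint torques, N m; "eef_pos": TCP position; "ee_rot": TCP orientation; "force": force on the tool from outside, world axes, zero at the start; "wrist_torque": the same for the moment, N m; "grip_width": opening from 0.0 (shut) to 1.0 (fully open).
Only numpy, scipy, OpenCV 4.12 (cv2) and the standard library are available. Lean on these libraries where they do the work, as an engineer would, in place of code of your own. Each camera call takes 0.05 s, during which the arm holds its last target. There are 200 camera calls.

## Working session

There is one attempt and no reset: what is moved stays moved. The work goes in short steps, Python scripts to look and compute and a tool call to move; the robot and the scene stay as the last step left them, time stands still between calls to the robot, and variables do not carry over. Pictures are saved under pics/ and viewed, on a budget of 10 in all, crops included, one or two more only if the job needs it, and the job is handed in when it is done.

Besides the shell and the picture viewer there is one more tool, called as a command line: name --argument value ..., lists and objects as JSON in quotes. arm_command: Moves the arm, as the interface text tells. Its arguments: {"type":"object","properties":{"steps":{"type":"array"},"grip_force":{"type":"number"}},"required":["steps"]}

```bash
mkdir -p pics; ls
cat > h.py <<'E'
import numpy as np, cv2
from rig import *
def K(p):
    f=p["frame"].shape[0]/2/np.tan(np.radians(p["fov_y"])/2); return f
def ray(p,u,v,z):
    f=K(p);T=np.array(p["extrinsics"]);R=T[:3,:3];t=T[:3,3]
    c=-R.T@t; d=R.T@np.array([(u-p["cx"])/f,(v-p["cy"])/f,1])
    return c+d*(z-c[2])/d[2]
def proj(p,X):
    T=np.array(p["extrinsics"]);q=T[:3,:3]@np.array(X,float)+T[:3,3];f=K(p)
    return np.array([p["cx"]+f*q[0]/q[2],p["cy"]+f*q[1]/q[2]])
E
python3 - <<'E'
from h import *
ps={n:capture(n) for n in("scene","top")}
for n,p in ps.items():
    cv2.imwrite(f"pics/{n}0.png",p["frame"])
for n,p in ps.items():
    for t in("case_a","hasp","hasp_tip","hasp_hinge","pad"):
        print(n,t,[(round(r["score"],2),np.round(r["point"]).tolist(),np.round(proj(p,r["point"])).tolist()) for r in search_frame(p,t)])
print(sense())
E
```

```text
pics
scene case_a [(0.97, [492.0, 180.0, 61.0], [320.0, 179.0]), (0.74, [523.0, -21.0, 54.0], [266.0, 219.0]), (0.56, [539.0, -205.0, 56.0], [208.0, 254.0])]
scene hasp [(0.5, [530.0, 196.0, 81.0], [333.0, 181.0])]
scene hasp_tip [(0.42, [396.0, 350.0, 20.0], [344.0, 147.0])]
scene hasp_hinge [(0.5, [525.0, 197.0, 78.0], [333.0, 180.0]), (0.3, [513.0, -437.0, 27.0], [121.0, 296.0])]
scene pad [(0.87, [681.0, -55.0, 3.0], [288.0, 278.0]), (0.74, [322.0, -180.0, 8.0], [182.0, 205.0]), (0.63, [682.0, 111.0, 3.0], [339.0, 249.0])]
top case_a [(0.84, [510.0, -13.0, 56.0], [285.0, 218.0]), (0.82, [529.0, -196.0, 55.0], [344.0, 213.0]), (0.61, [476.0, 190.0, 53.0], [220.0, 228.0])]
top hasp [(0.44, [531.0, 196.0, 87.0], [218.0, 209.0]), (0.22, [391.0, 350.0, 21.0], [170.0, 256.0])]
top hasp_tip [(0.59, [527.0, 194.0, 88.0], [218.0, 210.0])]
top hasp_hinge [(0.58, [531.0, 200.0, 85.0], [216.0, 209.0])]
top pad [(0.74, [683.0, -52.0, -0.0], [298.0, 169.0]), (0.7, [676.0, 118.0, 3.0], [246.0, 170.0]), (0.64, [370.0, -204.0, 10.0], [345.0, 265.0])]
{'time_s': 0.6, 'joints': array([-1.37941366e+00,  3.12913257e-01,  1.49774314e+00, -1.41431184e-06,
        1.33102240e+00, -2.23384878e-01]), 'dq': array([ 0.0016191 ,  0.00028166, -0.00029992, -0.00100111,  0.00029578,
       -0.0004561 ]), 'tau': array([-1.70589890e-03, -4.12040055e+01, -2.59834921e+01, -2.99722587e-04,
        5.40109268e-04, -1.50472795e-05]), 'eef_pos': array([ 211.55576467, -480.47128393,  231.27113205]), 'ee_rot': array([-4.30748157e-05,  9.78572910e-01,  2.05900602e-01,  2.29738256e-09]), 'force': array([-0.23328859, -0.56425655,  0.5556519 ]), 'wrist_torque': array([-0.00777336, -0.05206696, -0.01404247]), 'grip_width': 0.9983502033296495}
```

Run:
```python
import cv2,numpy as np
a=cv2.imread("pics/top0.png")[130:310,130:430]; b=cv2.imread("pics/scene0.png")[110:330,90:400]
a=cv2.resize(a,(500,300),interpolation=cv2.INTER_CUBIC);b=cv2.resize(b,(423,300),interpolation=cv2.INTER_CUBIC)
c=np.zeros((600,500,3),np.uint8);c[:300]=a;c[300:,:423]=b
cv2.imwrite("pics/v1.png",cv2.resize(c,(667,800))[:800]) ; cv2.imwrite("pics/v1.png",c)
```

```text
(no output)
```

View pics/v1.png

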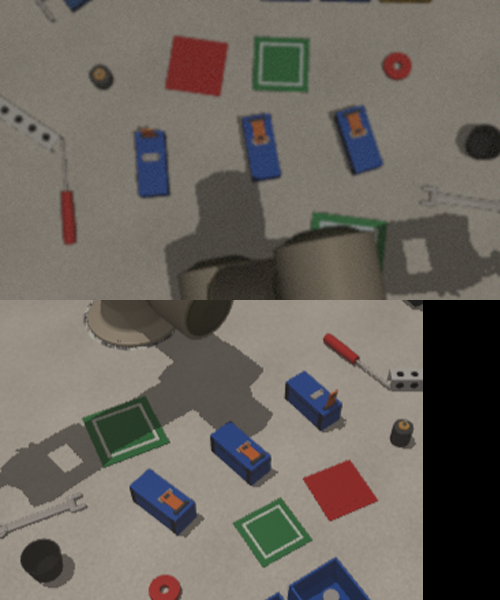

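View pics/top0.png

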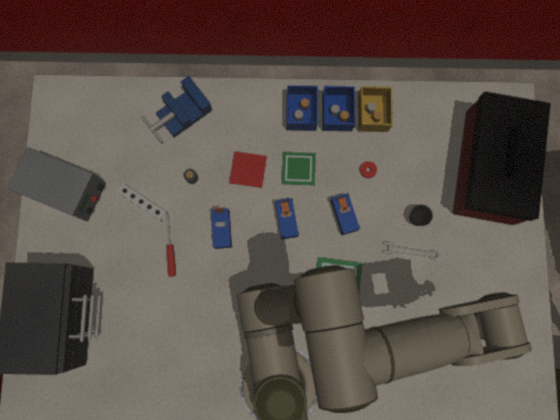

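The target pad is the far green one at top (298,169), about (683,-52). The near green pad at (345,268) is larger and shadowed, and the red one at (247,169) is excluded. case_b is the left case at (221,228), with its strap standing at (218,210). Next I'll fit the poses using both cameras.

```bash
cat > fit.py <<'E'
from h import *
from scipy.optimize import minimize
def box(x,y,w,L=(120,54,54)):
    c,s=np.cos(w),np.sin(w);P=[]
    for a in(-1,1):
        for b in(-1,1):
            for z in(0,L[2]):
                u,v=a*L[0]/2,b*L[1]/2;P.append([x+c*u-s*v,y+s*u+c*v,z])
    return P
def blue(p):
    h=cv2.cvtColor(p["frame"],cv2.COLOR_BGR2HSV);return cv2.inRange(h,(100,110,30),(130,255,255))
def cost(q,obs,L):
    s=0
    for p,m in obs:
        k=np.zeros(m.shape,np.uint8);P=np.array([proj(p,X) for X in box(*q,L)])
        cv2.fillConvexPoly(k,np.round(cv2.convexHull(P.astype(np.float32))*16).astype(np.int32),255,shift=4,lineType=cv2.LINE_AA)
        k=k/255.;s+=1-np.minimum(k,m).sum()/np.maximum(k,m).sum()
    return s
def fit(obs,x,y,w=0,L=(120,54,54)):
    r=min((minimize(cost,[x,y,w0],args=(obs,L),method="Nelder-Mead",options=dict(initial_simplex=[[x,y,w0],[x+15,y,w0],[x,y+15,w0],[x,y,w0+.15]],xatol=.2,fatol=1e-4)) for w0 in(w-.2,w,w+.2)),key=lambda r:r.fun)
    return np.round(r.x,3),round(r.fun,3)
E
python3 - <<'E'
from fit import *
ps=[capture("scene"),capture("top")]
T=[[r for r in trace(p,"case_a") if r["score"]>.3] for p in ps]; 
T2=[[r for r in trace(p,"pad") if r["score"]>.3] for p in ps]
def pick(TT,X):
    o=[]
    for p,t in zip(ps,TT):
        u,v=proj(p,X).round().astype(int)
        c=[r["mask"] for r in t if r["mask"][v-4:v+5,u-4:u+5].sum()>20]
        if c:o.append((p,c[0].astype(float)))
    return o
for x,y in((480,185),(512,-17),(532,-200)):
    o=pick(T,(x,y,54));print(len(o),fit(o,x,y),[fit([q],x,y) for q in o],[m.sum() for _,m in o])
for x,y in((682,-53),(682,115),(370,-204)):
    o=pick(T2,(x,y,3));print("pad",len(o),[fit([q],x,y,0,(a,a,3)) for q in o for a in(110,130,150)])
p=capture("wrist");cv2.imwrite("pics/w0.png",p["frame"]);print(p["extrinsics"],p["fov_y"])
f=[]
for i in range(6):
    capture("wrist");s=sense();f.append(np.r_[s["force"],s["wrist_torque"]])
print(np.round(f,3))
E
```

```text
2 (array([4.81188e+02, 1.89443e+02, 1.02000e-01]), np.float64(0.258)) [(array([4.76853e+02, 1.89620e+02, 6.70000e-02]), np.float64(0.092)), (array([4.82671e+02, 1.91797e+02, 1.36000e-01]), np.float64(0.15))] [np.float64(1075.0), np.float64(703.0)]
2 (array([ 5.15027e+02, -1.58020e+01,  1.68000e-01]), np.float64(0.204)) [(array([ 5.12252e+02, -1.54750e+01,  1.31000e-01]), np.float64(0.097)), (array([ 5.16105e+02, -1.55300e+01,  1.75000e-01]), np.float64(0.096))] [np.float64(1156.0), np.float64(712.0)]
2 (array([ 5.30916e+02, -2.01310e+02,  3.07000e-01]), np.float64(0.181)) [(array([ 5.30840e+02, -2.01629e+02,  3.10000e-01]), np.float64(0.049)), (array([ 5.33153e+02, -2.00297e+02,  3.12000e-01]), np.float64(0.128))] [np.float64(1365.0), np.float64(745.0)]
pad 2 [(array([ 6.8459e+02, -5.3277e+01, -2.6000e-02]), np.float64(0.071)), (array([ 6.7488e+02, -4.3178e+01, -1.5000e-02]), np.float64(0.313)), (array([ 6.65056e+02, -3.32240e+01, -3.00000e-02]), np.float64(0.469)), (array([ 6.88083e+02, -5.28760e+01, -4.40000e-02]), np.float64(0.094)), (array([ 6.96061e+02, -5.26780e+01, -1.50000e-0
[... 735 characters left out ...]
[ 4.02797762e-01 -9.15288988e-01  1.77125712e-04 -5.26072678e+02]
 [-8.74864729e-01 -3.84951079e-01  2.93980225e-01 -3.87634037e+01]
 [-2.69008678e-01 -1.18569538e-01 -9.55811486e-01  3.79185570e+02]
 [ 0.00000000e+00  0.00000000e+00  0.00000000e+00  1.00000000e+00]] 64.84354590696795
[[ 1.088e+00 -4.530e-01 -2.050e-01  1.000e-02 -2.400e-02 -0.000e+00]
 [ 5.650e-01 -3.880e-01  2.120e-01  7.000e-03 -7.000e-03  2.100e-02]
 [-6.630e-01 -7.100e-01 -9.110e-01 -5.800e-02  5.700e-02 -3.600e-02]
 [-9.660e-01  1.083e+00  8.300e-02 -4.900e-02 -3.900e-02  2.200e-02]
 [-1.600e-02  2.890e-01 -2.980e-01  1.100e-02  6.200e-02 -2.400e-02]
 [ 9.570e-01 -9.010e-01 -4.000e-03 -5.100e-02  5.000e-03  1.000e-03]]
```

Poses found:
- case_b: about (479,190), yaw 0.08
- Middle case: (514,-16), yaw 0.16
- Right case: (531,-201), yaw 0.31
- Pad: (686,-53), which fits 110 mm

Now moving over beyond the hasp with the fingers shut.

arm_command --steps '[0.5,0.95,0,-0.3,0,0.5,0.95,0,-0.3,0,0.5,0.95,0,-0.3,0,0.5,0.95,0,-0.3,0,0.5,0.95,0,-0.3,0]' --grip_force 40

```text
time_s: 1.88
eef_pos: [337.1, -241.5, 231.5]
ee_rot: [0.0, 0.99, 0.141, 0.0]
force: [1.0, -0.1, 0.1]
grip_width: 0.001
```

arm_command --steps '[0.6,0.95,0,-0.3,0,0.6,0.95,0,-0.3,0,0.6,0.95,0,-0.3,0,0.6,0.95,0,-0.3,0,0.6,0.95,0,-0.3,0]'

```text
time_s: 2.5
eef_pos: [487.4, -3.7, 231.5]
ee_rot: [0.0, 0.997, 0.076, 0.0]
force: [-0.2, -1.2, 0.0]
grip_width: 0.002
```

arm_command --steps '[0.6,0.95,0,-0.3,0,0.6,0.95,0,-0.3,0,0.6,0.95,0,-0.3,0,0.6,0.8,0,0,0]'

```text
time_s: 3.0
eef_pos: [607.3, 179.0, 231.3]
ee_rot: [0.0, 0.999, 0.037, 0.0]
force: [1.1, -0.4, 0.5]
grip_width: -0.005
```

Run:
```python
from h import *
p=capture("wrist");f=p["frame"].copy()
T=np.array(p["extrinsics"]);print(-T[:3,:3].T@T[:3,3])
for w in(.06,.09,.12):
  pass
def dr(x,y,w,col):
    c,s=np.cos(w),np.sin(w)
    q=np.array([proj(p,(x+c*a-s*b,y+s*a+c*b,54)) for a,b in((-60,-27),(60,-27),(60,27),(-60,27))])
    cv2.polylines(f,[q.round().astype(int)],True,col,1)
    print(q.round())
dr(479,190,.09,(0,255,255))
cv2.imwrite("pics/w1.png",np.hstack([f]))
for t in("hasp","hasp_tip","hasp_hinge","case_a"):
    print(t,[(round(r["score"],2),np.round(r["point"]).tolist(),np.round(proj(p,r["point"])).tolist()) for r in search_frame(p,t)])
```

```text
[681.8160815  183.3692011  373.89830919]
[[285. 343.]
 [284. 247.]
 [233. 248.]
 [239. 343.]]
hasp [(0.48, [531.0, 201.0, 71.0], [252.0, 261.0])]
hasp_tip [(0.74, [530.0, 201.0, 72.0], [251.0, 262.0])]
hasp_hinge [(0.53, [529.0, 204.0, 70.0], [248.0, 263.0])]
case_a [(0.96, [528.0, -8.0, 54.0], [447.0, 270.0]), (0.7, [520.0, -176.0, 2.0], [558.0, 265.0]), (0.63, [537.0, 201.0, 52.0], [253.0, 248.0])]
```

View pics/w1.png

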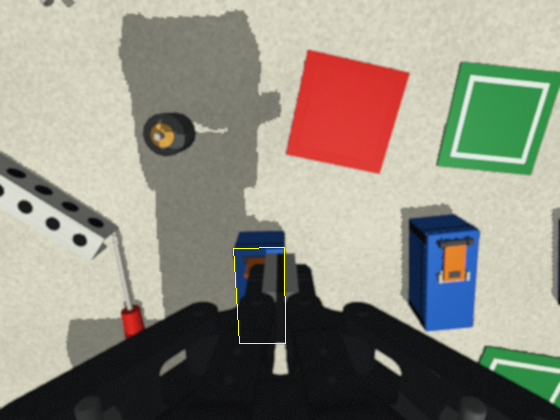

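The fit agrees with the wrist view: the case spans columns 235–285 with its strap at (252,262). I'll lower behind the strap and push it over.

arm_command --steps '[0,0.44,-1,0,0,0,0,-1,0,0,0,0,-1,0,0,-0.3,-0.03,0,0,0,-0.3,-0.03,0,0,0]'

```text
time_s: 3.88
eef_pos: [575.8, 194.6, 81.3]
ee_rot: [0.0, 0.999, 0.036, -0.0]
force: [1.0, 0.4, 0.2]
grip_width: -0.004
```

arm_command --steps '[-0.35,-0.03,0,0,0,-0.35,-0.03,0,0,0,-0.35,-0.03,0,0,0,-0.35,-0.03,0,0,0,0,0,0,0,0]'

```text
time_s: 4.5
eef_pos: [506.0, 189.2, 82.1]
ee_rot: [0.0, 0.999, 0.037, 0.0]
force: [-1.0, -0.0, -1.2]
grip_width: -0.001
```

arm_command --steps '[0,0,-0.2,0,0,0,0,-0.15,0,0,0,0,-0.05,0,0,0,0,0,0,0]'

```text
time_s: 5.0
eef_pos: [506.6, 190.0, 60.9]
ee_rot: [0.0, 0.999, 0.037, -0.0]
force: [0.0, -0.1, 0.2]
grip_width: -0.003
```

arm_command --steps '[0,0.04,-0.03,0,0,0,0,-0.02,0,0,0,0,0,0,0]'

```text
time_s: 5.38
eef_pos: [506.7, 192.2, 59.1]
ee_rot: [-0.0, 0.999, 0.037, 0.0]
force: [-0.9, 0.4, 2.5]
grip_width: -0.004
```

arm_command --steps '[0,0,-0.02,0,0,0,0,0,0,0]'

```text
time_s: 5.62
eef_pos: [506.7, 192.2, 58.9]
ee_rot: [-0.0, 0.999, 0.037, 0.0]
force: [-4.0, 0.4, 11.1]
grip_width: 0.0
```

arm_command --steps '[0,0,0.4,0,0,0,0,1,0,0,-0.6,0,1,0.1,100,-0.6,0,0.2,0.1,100,0,0,0,0,100]'

```text
time_s: 6.25
eef_pos: [445.7, 192.2, 188.8]
ee_rot: [-0.0, 0.999, 0.046, 0.001]
force: [0.6, 0.9, -0.2]
grip_width: 0.634
```

Run:
```python
from fit import *
p=capture("wrist");f=p["frame"].copy();print(sense()["eef_pos"])
cv2.imwrite("pics/w2.png",f)
for t in("hasp","hasp_tip","hasp_hinge","case_a"):
    print(t,[(round(r["score"],2),np.round(r["point"]).tolist(),np.round(proj(p,r["point"])).tolist()) for r in search_frame(p,t)])
```

```text
[446.47831702 192.03760663 188.14609741]
hasp [(0.64, [506.0, 189.0, 59.0], [289.0, 126.0])]
hasp_tip [(0.69, [507.0, 197.0, 60.0], [280.0, 124.0])]
hasp_hinge [(0.84, [507.0, 190.0, 62.0], [289.0, 125.0])]
case_a [(0.71, [515.0, 0.0, 56.0], [520.0, 136.0]), (0.68, [481.0, 188.0, 54.0], [288.0, 156.0])]
```

View pics/w2.png

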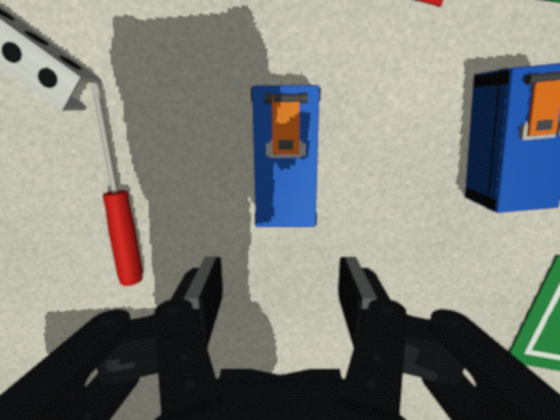

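The hasp now lies flat in its catch at (286,145), and case_b's top corners are at (251,86), (320,86), (316,226) and (257,225). Next I'll compute its grasp pose.

Run:
```python
from h import *
p=capture("wrist");
c=np.array([ray(p,u,v,54)[:2] for u,v in((251,86),(320,86),(316,226),(257,225))]);print(c.round(1),c.mean(0))
d=c[0]+c[1]-c[2]-c[3];print(np.arctan2(d[1],d[0]),np.linalg.norm(d)/2)
s=sense();print(s["eef_pos"],2*np.arctan2(s["ee_rot"][2],s["ee_rot"][1]),s["grip_width"])
```

```text
[[534.3 221.4]
 [539.3 167.6]
 [423.  156.3]
 [419.2 208.5]] [478.96617568 188.44397774]
0.10396446417351943 116.28909245821126
[446.91523546 191.87896188 187.12962859] 0.09157569172497992 1.0020389321705614
```

arm_command --steps '[0.66,-0.07,0,0.1,100,0,0,-1,0,100,0,0,-1,0,100,0,0,-1,0,100,0,0,-0.5,0,100]' --grip_force 60

```text
time_s: 7.18
eef_pos: [478.5, 188.2, 9.8]
ee_rot: [0.0, 0.999, 0.05, -0.002]
force: [-0.2, -0.4, 0.3]
grip_width: 0.998
```

arm_command --steps '[0,0,0,0,100,0,0,0,0,0,0,0,0,0,0,0,0,0,0,0,0,0,0,0,0]'

```text
time_s: 7.8
eef_pos: [480.6, 188.8, 14.3]
ee_rot: [-0.0, 0.999, 0.05, 0.002]
force: [-0.1, 1.7, 6.4]
grip_width: 0.625
```

arm_command --steps '[0,0,0.5,0,0,0,0,1,0,0,0,0,0.5,0,0,0,0,0,0,0,0,0,0,0,0]'

```text
time_s: 8.43
eef_pos: [478.8, 188.4, 111.6]
ee_rot: [0.0, 0.999, 0.05, -0.001]
force: [-0.2, -0.3, -2.9]
grip_width: 0.622
```

```bash
cat >> h.py <<'E'
def tq(n=12):
    """mean force/torque; torque is given about the tool's jaw axis (case y) at the end"""
    L=[]
    for i in range(n):
        capture("wrist");s=sense();L.append(np.r_[s["force"],s["wrist_torque"]])
    L=np.array(L);s=sense();w=2*np.arctan2(s["ee_rot"][2],s["ee_rot"][1])
    M=L[:,3:]@np.array([-np.sin(w),np.cos(w),0])
    print(s["time_s"],s["eef_pos"].round(1),"yaw",round(w,3),"grip",s["grip_width"],"F",L[:,:3].mean(0).round(2),"T",L[:,3:].mean(0).round(3))
    print("My",M.round(3),"mean",M.mean().round(4),"+-",(M.std()/n**.5).round(4))
E
python3 -c "
from h import *
tq(14)"
```

```text
9.125 [479.6 188.5 112.8] yaw 0.101 grip 0.6259814032837582 F [-0.03 -0.02 -3.07] T [-0.007 -0.021  0.003]
My [-0.032 -0.004 -0.039 -0.007 -0.037 -0.    -0.01  -0.063 -0.059 -0.025
  0.023 -0.008 -0.006 -0.018] mean -0.0203 +- 0.0061
```

arm_command --steps '[1,0.1,0,0,0,1,0.1,0,0,0]'

```text
time_s: 9.38
eef_pos: [580.8, 198.7, 113.1]
ee_rot: [-0.0, 0.999, 0.05, 0.0]
force: [0.3, -0.4, -2.4]
grip_width: 0.628
```

```bash
python3 -c "
from h import *
tq(14)"
```

```text
10.075 [579.4 198.5 113. ] yaw 0.101 grip 0.6241430699101465 F [-0.06 -0.09 -2.9 ] T [-0.012  0.049  0.011]
My [ 0.086  0.057 -0.018  0.037  0.031  0.059  0.115  0.032  0.021 -0.004
  0.071  0.078  0.073  0.064] mean 0.0502 +- 0.0093
```

arm_command --steps '[-1,-0.1,0,0,0,-1,-0.1,0,0,0]'

```text
time_s: 10.32
eef_pos: [478.1, 188.3, 112.6]
ee_rot: [-0.0, 0.999, 0.05, -0.0]
force: [-0.6, 0.5, -1.8]
grip_width: 0.628
```

```bash
python3 -c "
from h import *
tq(14)"
```

```text
11.025 [479.7 188.5 112.7] yaw 0.101 grip 0.6251819899086708 F [ 0.12  0.09 -2.76] T [ 0.018 -0.04  -0.01 ]
My [ 0.108  0.003 -0.015 -0.062 -0.034 -0.064 -0.071 -0.016 -0.108 -0.049
 -0.08  -0.068 -0.031 -0.094] mean -0.0415 +- 0.0137
```

Case_b's pitch moment flips by about 0.1 Nm, from +0.05 after stopping forward to -0.055 after stopping backward. As a control I'll stop at this same spot from the other direction.

arm_command --steps '[-1,-0.1,0,0,0,-1,-0.1,0,0,0,0,0,0,0,0,1,0.1,0,0,0,1,0.1,0,0,0]'

```text
time_s: 11.65
eef_pos: [481.8, 188.7, 113.3]
ee_rot: [-0.0, 0.999, 0.05, 0.001]
force: [0.8, 0.4, -1.9]
grip_width: 0.628
```

```bash
python3 -c "
from h import *
tq(14)"
```

```text
12.35 [479.4 188.5 112.9] yaw 0.101 grip 0.6227400145291051 F [-0.36 -0.09 -2.99] T [-0.011  0.048 -0.011]
My [ 0.095  0.03   0.041  0.031 -0.     0.059  0.05   0.056  0.06   0.035
  0.074  0.04   0.12  -0.002] mean 0.0492 +- 0.0085
```

The control stop also gave +0.05, so case_b holds the loose ball. Carrying it to the pad.

arm_command --steps '[0.3,-0.35,0.5,0,0,0.6,-0.7,0.5,0,0,0.6,-0.7,0.04,0,0,0.6,-0.7,0,0,0,0.6,-0.7,0,0,0]'

```text
time_s: 12.98
eef_pos: [615.3, 29.8, 164.8]
ee_rot: [-0.0, 0.999, 0.05, -0.0]
force: [1.1, 0.3, -1.8]
grip_width: 0.623
```

arm_command --steps '[0.5,-0.6,0,0,0,0.4,-0.45,0,0,0,0.3,-0.35,0,0,0,0.2,-0.2,0,0,0,0.05,-0.08,0,0,0]'

```text
time_s: 13.6
eef_pos: [687.2, -53.5, 164.3]
ee_rot: [-0.0, 0.999, 0.05, -0.0]
force: [0.3, -0.8, -2.8]
grip_width: 0.627
```

Run:
```python
from fit import *
tq(10)
ps={n:capture(n) for n in("scene","top","wrist")}
s=ps["scene"]["frame"][110:330,90:420];w=ps["wrist"]["frame"]
cv2.imwrite("pics/v3.png",np.vstack([cv2.resize(s,(450,300),interpolation=cv2.INTER_CUBIC),cv2.resize(w,(450,300))]))
for n,p in ps.items():
    for t in("case_a","pad"):
        print(n,t,[(round(r["score"],2),np.round(r["point"]).tolist(),np.round(proj(p,r["point"])).tolist()) for r in search_frame(p,t)])
```

```text
14.1 [687.  -52.8 164.9] yaw 0.101 grip 0.6275151253978226 F [-0.01 -0.41 -2.97] T [0.026 0.037 0.01 ]
My [ 0.026 -0.029  0.045  0.097  0.049  0.058  0.044  0.001  0.02   0.03 ] mean 0.0341 +- 0.0102
scene case_a [(0.93, [541.0, -206.0, 55.0], [209.0, 255.0]), (0.87, [496.0, -33.0, 51.0], [257.0, 215.0]), (0.64, [724.0, -58.0, 207.0], [301.0, 246.0])]
scene pad [(0.75, [684.0, 111.0, 7.0], [340.0, 248.0]), (0.7, [321.0, -182.0, 9.0], [181.0, 205.0]), (0.69, [689.0, -60.0, 4.0], [288.0, 280.0])]
top case_a [(0.74, [530.0, -195.0, 55.0], [344.0, 213.0])]
top pad [(0.86, [314.0, -177.0, 5.0], [336.0, 283.0]), (0.69, [534.0, -442.0, 18.0], [419.0, 215.0])]
wrist case_a [(0.93, [715.0, -51.0, 204.0], [279.0, 250.0]), (0.55, [514.0, -201.0, 56.0], [414.0, 392.0])]
wrist pad [(0.68, [687.0, 115.0, 2.0], [100.0, 171.0]), (0.57, [735.0, -44.0, 2.0], [274.0, 137.0]), (0.46, [690.0, -276.0, 15.0], [518.0, 213.0]), (0.4, [715.0, -50.0, 209.0], [276.0, 255.0])]
```

View pics/v3.png

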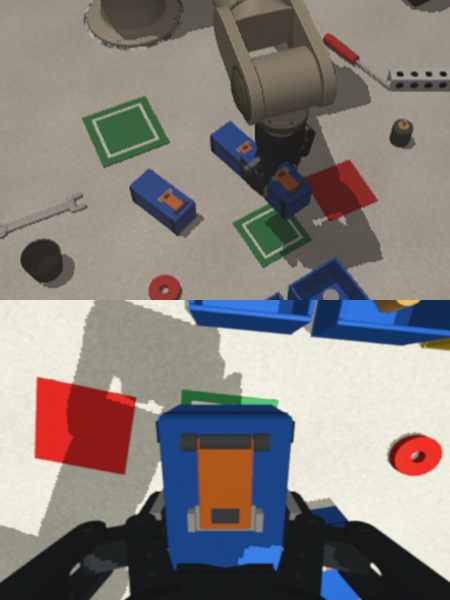

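The picture shows case_b held level over the far green pad with its hasp shut. In the wrist view (lower half) the strap is at (225,482). Its top measures about 205 mm, so the underside is near 150 mm. The other two cases haven't moved. Handing in.

```bash
python3 -c "
from h import *
s=sense();print(s['eef_pos'],abs(s['dq']).max(),s['grip_width'],s['time_s']);print(finish_job())"
```

```text
[687.07353654 -52.99562336 164.7886298 ] 0.0014060846595264484 0.622160993717441 14.55
the job is handed in; nothing more can be done
None
```

I pushed case_b's open hasp over and pressed it down with about 11 N before lifting anything. A close picture showed it flat in its catch.

**Finding the ball:** I lifted case_b first and shook it along its length. The moment at the wrist was +0.05 Nm after stopping forward and −0.04 Nm after stopping backward. A repeat stop at the same spot, coming from the other direction, gave +0.05 Nm. That matches a ball rolling from end to end, so case_b is the one that rattles. I did not lift or shake the other two cases, because only one has the ball.

**Final state:** case_b is held over the smaller, far green pad at about (687, −53) mm; I measured the pad's centre at (686, −53) mm. Its underside is about 150 mm up, and it is level and still. I handed in at 14.55 s.

**Checks:** In the last picture the hasp is still shut, and nothing else on the bench appears to have moved. The networks' points varied by up to about 2 cm for the middle case, which the arm partly hid. The top camera no longer found the middle case or the pad, so I relied on the scene and wrist pictures for those.

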